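Free the wash-canister holder and twist the canister home

TASK

Ready the electrolyser's wash canister: with the drift punch, drive the stuck transit pin through the holder from its flush end until it is clear of the bore, and lay the punch back down flat on the bench, clear of the holder. Then take the canister with the side arm from the tray, push its foot upright a little way into the grip of the holder's rubber jaws with its side arm about a quarter turn away from the index post, and from there press and twist it down until it bottoms out, with the side arm directly above the post. Do not shift or tip the other things on the bench or in the tray.

Things in the scene. Friction and masses are not known exactly. Their poses are not given: they have to be found in the camera images.
- holder: Fixed holder. Origin: the bore's axis at the bench top, z up. Grey base plate 12 mm thick (x -50 to 72, y -55 to 55 mm). Two aluminium cheeks at y = -41 to -29 and 29 to 41 mm, 64 mm wide, 68 mm high, each with an 18 mm square hole for the pin. Dark jaw backs, 50 mm out and 62 mm high, at 45 deg to the axes. A steel index post stands at x = 60, y = 0.
- jaw_mouth (a point): On the bore's axis, level with the tops of the four rubber jaws, 62 mm above the bench. The jaws reach down to 22 mm, stand 24 mm from the axis at rest, and are sprung: they first touch its foot when it is some 33 mm above the floor, and each presses the canister with about 15 N. Pushing it straight down takes some 30 N, about two thirds of that while it is being twisted.
- floor (a point): Centre of the holder's floor, on which the canister bottoms out: the top of the base plate, 12 mm above the bench.
- post_top (a point): Top of the index post (10 mm thick), 95 mm above the bench, 60 mm from the bore's axis in the holder's +x direction.
- pin_hole (a point): Centre of the pin hole's mouth in the outer face of the cheek at the holder's -y side, 40 mm above the bench. The pin is driven from here in the holder's +y direction.
- pin (a joint): Travel of the steel transit pin (14 mm thick, 96 mm long, level, along the holder's y, 40 mm above the bench) towards the holder's +y, in m. At 0 its -y end is flush with the mouth of the hole and its other end sticks out 14 mm beyond the +y cheek; it starts 0 to 6 mm in. It blocks the bore until it has gone 70 mm; it stops at 80 mm, held in the far cheek. Its friction is 8 N; it stays where it is left.
- punch: Drift punch, 180 mm long, 0.2 kg: a black square handle 85 x 24 x 24 mm and a steel shank 10 mm thick, 95 mm long. Origin at the handle's centre, on the punch's axis (12 mm above the bench as it lies); x points along the axis to the tip. It lies on its handle, the shank clear of the bench.
- punch_tip (a point): Flat end of the punch's shank, on the axis, 137.5 mm from the handle's centre.
- canister: Grey closed canister with a brass side arm, standing upright in the tray, 0.25 to 0.5 kg. Origin: centre of its underside; z up its axis; x towards the side arm. 52 mm in diameter, 130 mm high, its foot tapering to 38 mm in the lowest 24 mm. The side arm, 12 mm thick, stands out level along x to 66 mm from the axis, 100 mm above the underside.
- spout_tip (a point): Point on the side arm's axis, 60 mm from the canister's axis and 100 mm above its underside.
- tray: Fixed terracotta-coloured tray 240 x 300 mm, rim 28 mm high, floor 6 mm above the bench. Origin: centre of its underside.
- plain: Another grey canister, the same in size, without a side arm; stands in the tray and is left alone. Origin: centre of its underside.
- beaker: Glass beaker, 70 mm across, 95 mm high, in the tray. Origin: centre of its underside. Left alone.
- bowl: Steel bowl, 110 mm across, 60 mm high. Origin: centre of its underside. Left alone.
- bottle: White bottle, 66 mm across, 210 mm high. Origin: centre of its underside. Left alone.
- terminal: White terminal block 50 x 90 x 18 mm with two brass posts up to 30 mm. Origin: centre of its underside. Left alone.
Things that resemble listed ones, but are neither listed nor needed, are in the scene too. There is more than one size of the punch; the job needs the smallest.

How it is judged (in metres and radians):
On the way, in this order (a step that is already met when the one before it is completed fails the run):
1. the pin is driven out of the bore (70 mm or more) with the tip of the punch in the bore behind it (value of joint pin above 0.069 m and y of punch_tip in the frame of holder above 0.015 m and horizontal distance between punch_tip and pin_hole below 0.09 m and height (world z) of punch_tip below 0.06 m), for 0.1 s.
2. the punch lies on the bench, released (height (world z) of punch below 0.025 m and height (world z) of punch_tip below 0.03 m and horizontal distance between punch_tip and holder above 0.065 m and contact force between the fingers and punch below 0.1 N), for 0.1 s.
3. the canister has been pushed into the grip of the jaws, upright, 10 to 30 mm above the floor, with its side arm 45 deg or more from the index post (z of canister in the frame of floor between 0.01 and 0.03 m and horizontal distance between canister and floor below 0.005 m and angle between the z axis of canister and the z axis of holder, either way round below 0.15 rad and horizontal distance between spout_tip and post_top above 0.046 m), for 0.05 s.
4. the canister has bottomed out with its side arm above the post (z of canister in the frame of floor below 0.003 m and horizontal distance between canister and floor below 0.005 m and horizontal distance between spout_tip and post_top below 0.016 m), for 0.1 s.
At the end, for the whole second after the job is handed in: Pin 68 mm or more out; canister released, at rest, within 3 mm of the floor, 5 mm of the bore's axis, upright within 4 deg, its side arm within 16 mm sideways of above the post (60 mm out); punch flat on the bench, at rest, its tip 65 mm or more from the bore's axis (all of step 4 and value of joint pin above 0.068 m and angle between the z axis of canister and the z axis of holder, either way round below 0.07 rad and linear speed of each of canister, punch below 0.02 m/s and height (world z) of punch below 0.025 m and height (world z) of punch_tip below 0.03 m and horizontal distance between punch_tip and holder above 0.065 m); the robot touches nothing.
It fails at once if a bystander (plain canister, beaker, bowl, bottle or terminal block) is moved more than 25 mm or tipped more than 20 deg (distance of any of plain, beaker, bowl, bottle, terminal from where it was at the start of the episode above 0.025 m or angle between any of plain, beaker, bowl, bottle, terminal's own z axis and vertical above 0.35 rad).
It fails at once if the canister is tipped over (more than 35 deg) (angle between canister's own z axis and vertical above 0.6 rad).
It also fails if it takes over 64 s, if anything falls off the work surface, if the arm or the gripper's body presses on something with over 40 N, if the wrist force passes 120 N, or if a joint passes its speed limit or range.

ROBOT

A 6-joint arm with a two-finger parallel gripper is mounted at the origin on the work surface. World frame = base frame: x ahead of the robot, y to its left, z up, the work surface at z = 0. Lengths are in m, angles in degrees, forces in N, time in s.
With the tool pointing down it reaches from about 0.375 to 0.925 m from the base axis. Payload 5.7 kg.
Tool frame: the origin (TCP) lies midway between the tips of the shut fingers; the grasp point (between the pads) lies r.hold_point_z behind it (r.hold_point_z is the distance from the TCP to the grasp point, in m); z points along the fingers, y is the direction in which the jaws open and shut (so a half turn about z gives the same grasp; the last joint's range is limited). The gripper opens to 85 mm and grips with 20 to 120 N. Pads are 22 mm wide; open, the fingers measure 114 mm over their backs; the gripper's body (76 mm by 85 mm) begins 54 mm behind the grasp point. The pads swing forward as they close: fully open they stand 13 mm farther back than shut.
Start: joints at [-73.516, 20.558, 86.54, -0, 72.909, -6.595], TCP at [0.235, -0.552, 0.231] pointing down, gripper open.
Joint ranges: [-170.27, 170.27], [-57.76, 135], [12.27, 136.19], [-55.21, 235.2], [11.17, 155.16], [-170.74, 170.74]. Speed limits (degrees/s): [136.94, 136.94, 180, 180, 180, 180].

INTERFACE

Orientations are given as a 3x3 rotation matrix whose columns are the frame's x, y, z axes.
In Python, from workcell import r, cams, order gives the robot as it stands.
- The arm moves only by the tool move_arm, never from a script. Its argument "rows" is a list of rows, each a list of 7 numbers: the shift along the tool's x, y, z scaled (see below), then the turn, a rotation vector about the tool's x, y, z scaled (see below), then the closure in counts, from 0 (fully open) to 255 (shut). A call has 1 to 5 rows; each row shifts and turns the commanded pose from where the row before left it, along the tool's axes as they then stand; what a row does not reach is not made up. The controller multiplies each number of a shift by 250 mm and each number of a turn by 60 degrees. A row lasts 1/10 s, in which the tool goes at most 50 mm and 8.59 degrees, less where a joint would pass 70% of its speed; a pose out of reach is approached as far as the arm can. A call with a number of a shift or a turn outside -1 to 1 is refused whole. A call with a gripper value outside its range is refused whole. The fingers move at their own pace and stop on an object; the grip force is fixed at half the most. Time passes only in rows, so rows that do not move let the fingers close. It gives the time, the measured TCP pose, the force and the opening at its end, in the units of the state.
- r.get_obs(): the state, without advancing time (a new reading comes with each control period).
- cams.snapshot(name): name is "side" or "top" or "wrist"; returns a dict with "pixels" (400x640x3 uint8, red, green, blue), "range_z" (400x640 float32, m along the optical axis (not along the pixel's ray), 0 where there is no reading), "mtx" (3x3 intrinsics, pixels), "cam_to_world" (4x4, takes a point from camera to world coordinates); the wrist camera has in their place "hand_eye" (4x4, takes a point from camera to tool coordinates, whose origin is the TCP and whose axes are the flange's). Camera axes: x right, y up, looking along -z (the intrinsics and any distortion apply to the point x, -y, -z); pixel columns grow to the right and rows downward; lengths in m; the calibration is good to about 2 mm. A picture is of the moment at which its call begins: read the wrist's pose just before it.
- order.hand_in(): hands the job in, once; it reports no verdict.
The state is a dict: "clock": time; "joint_positions": joint angles; "joint_velocities": joint speeds; "effort": joint torques, N m; "position": TCP position; "tcp_rot": TCP orientation; "wrist_force": force on the tool from outside, world axes, zero at the start; "ft_torque": the same for the moment, N m; "opening": opening from 0.0 (shut) to 1.0 (fully open).
Only numpy, scipy, OpenCV 4.12 (cv2) and the standard library are available. Lean on these libraries where they do the work, as an engineer would, in place of code of your own. Each camera call takes 0.05 s, during which the arm holds its last target. There are 200 camera calls.

## Working session

There is one attempt and no reset: what is moved stays moved. The work goes in short steps, Python scripts to look and compute and a tool call to move; the robot and the scene stay as the last step left them, time stands still between calls to the robot, and variables do not carry over. Pictures are saved under pics/ and viewed, about 8 in all and at most 12, crops included, and the job is handed in when it is done.

Besides the shell and the picture viewer there is one more tool, called by a JSON object that holds its "name" and its "arguments". move_arm: Moves the arm, as the interface text tells. Shifts and turns lie within -1 to 1; 1 stands for 250 mm of shift or 60 degrees of turn. Its arguments: {"type":"object","properties":{"rows":{"type":"array"}},"required":["rows"]}

```bash
ls; mkdir -p pics
cat > h.py <<'E'
import numpy as np, cv2
from workcell import r, cams, order
def pts(s, T=None):
    d=s["range_z"]; K=s["mtx"]; v,u=np.mgrid[0:d.shape[0],0:d.shape[1]]
    x=(u-K[0,2])/K[0,0]*d; y=-(v-K[1,2])/K[1,1]*d
    P=np.stack([x,y,-d,np.ones_like(d)],-1)
    return (P@(s["cam_to_world"] if T is None else T).T)[...,:3]
def wristT(s,o):
    T=np.eye(4);T[:3,:3]=np.array(o["tcp_rot"]).reshape(3,3);T[:3,3]=o["position"]
    return T@s["hand_eye"]
def save(n,im): cv2.imwrite("pics/"+n,cv2.cvtColor(np.ascontiguousarray(im),cv2.COLOR_RGB2BGR))
E
python3 - <<'E'
from h import *
o=r.get_obs(); print(o["clock"],o["position"],o["tcp_rot"],o["opening"],r.hold_point_z)
for n in("top","side"):
    s=cams.snapshot(n); np.savez(n+".npz",**s); save(n+"0.png",s["pixels"])
    print(n,s["mtx"],s["cam_to_world"],(s["range_z"]>0).mean(),[k for k in s])
E
```

```text
pics
0.0 [ 0.23501198 -0.55131802  0.23044189] [[ 9.19950743e-01  3.92033594e-01 -5.39788708e-04]
 [ 3.92033909e-01 -9.19948992e-01  1.80718724e-03]
 [ 2.11900032e-04 -1.87413872e-03 -9.99998221e-01]] 1.0009308570162039 0.0187
top [[474.59025267   0.         316.48810369]
 [  0.         474.59025267 191.64181022]
 [  0.           0.           1.        ]] [[-0.01100239  0.99521784 -0.09705874  0.38453552]
 [-0.99993179 -0.01056992  0.00496883 -0.13411008]
 [ 0.00391917  0.09710679  0.99526625  1.50742552]
 [ 0.          0.          0.          1.        ]] 0.995921875 ['pixels', 'range_z', 'mtx', 'cam_to_world']
side [[394.96019385   0.         319.73247611]
 [  0.         394.96019385 196.45614906]
 [  0.           0.           1.        ]] [[-0.99854167  0.00354664 -0.05386983  0.45299789]
 [-0.04868887 -0.49023222  0.87023087  1.04268142]
 [-0.02332233  0.87158464  0.48968998  0.76129666]
 [ 0.          0.          0.          1.        ]] 0.99624609375 ['pixels', 'range_z', 'mtx', 'cam_to_world']
```

View pics/top0.png

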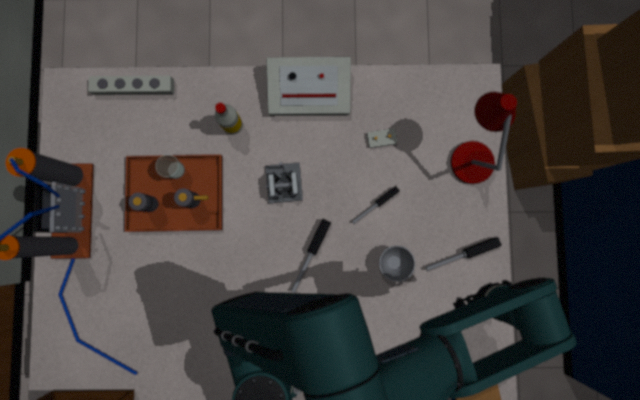

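View pics/side0.png

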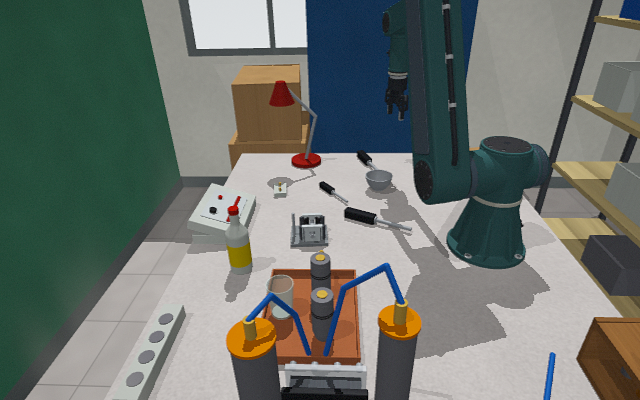

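Top view: three punches lie at (375,205), (312,253) and (462,254). The holder is at (283,183). In the tray there is one canister with a brass arm at (185,198), a plain one at (143,202) and a beaker at (168,167). Next I measure the punches' lengths, the holder and the canister.

```bash
cat > m1.py <<'E'
from h import *
s=dict(np.load("top.npz")); im=s["pixels"]; P=pts(s); 
for name,(u0,u1,v0,v1) in dict(A=(340,405,180,228),B=(282,338,213,292),C=(415,510,230,278)).items():
    Z=P[v0:v1,u0:u1]; g=im[v0:v1,u0:u1].astype(int).sum(-1)
    hm=((g<110)&(Z[...,2]>.008)).astype(np.uint8)
    n,l,st,_=cv2.connectedComponentsWithStats(hm); k=1+st[1:,4].argmax(); H=Z[l==k][:,:2]
    am=((Z[...,2]>.009)).astype(np.uint8); n,l,st,_=cv2.connectedComponentsWithStats(am); k=1+st[1:,4].argmax(); A=Z[l==k]
    for q,X in(("handle",H),("all",A[:,:2])):
        rc=cv2.minAreaRect(X.astype(np.float32)); print(name,q,np.round(rc[0],3),np.round(rc[1],3),len(X))
    print(np.percentile(A[:,2],[50,95]).round(3))
# holder
sl=(slice(155,210),slice(258,310)); Z=P[sl]
for a,b in((.006,.02),(.05,.065),(.064,.075),(.08,.1)):
    m=(Z[...,2]>a)&(Z[...,2]<b); 
    if m.sum()>2: rc=cv2.minAreaRect(Z[m][:,:2].astype(np.float32)); print(a,b,m.sum(),np.round(rc[0],4),np.round(rc[1],4),round(rc[2],1))
m=Z[...,2]>.007; rc=cv2.minAreaRect(Z[m][:,:2].astype(np.float32)); print("holder",rc)
# canisters
for n,(u0,u1,v0,v1) in dict(can=(165,215,180,215),plain=(125,162,185,215),beak=(150,190,150,182)).items():
    Z=P[v0:v1,u0:u1]; 
    for a,b in ((.1,.125),(.13,.15)):
        m=(Z[...,2]>a)&(Z[...,2]<b); X=Z[m]
        if len(X): print(n,a,len(X),X.mean(0).round(4),cv2.minAreaRect(X[:,:2].astype(np.float32)))
    u=im[v0:v1,u0:u1].astype(int); y=(u[...,0]>u[...,2]+60)&(u[...,1]>u[...,2]+35); 
    if y.sum(): print("yellow",y.sum(),Z[y].mean(0).round(3))
for nm,(u,v) in dict(bowl=(396,264),bottle=(222,108),term=(380,139)).items(): print(nm,P[v,u].round(3))
c=cv2.resize(im[150:220,245:410],None,fx=4.8,fy=4.8,interpolation=cv2.INTER_CUBIC); c=cv2.convertScaleAbs(c,alpha=1.5)
t=dict(np.load("side.npz"))["pixels"]; t=cv2.resize(t[155:255,270:420],(660,440),interpolation=cv2.INTER_CUBIC)
out=np.zeros((340,792,3),np.uint8); out[:336,:792]=c[:336,:792]; save("crop1.png",out); save("crop2.png",t)
E
python3 m1.py
```

```text
A handle [ 0.514 -0.362] [0.019 0.078] 147
A all [ 0.487 -0.326] [0.024 0.179] 301
[0.021 0.028]
B handle [ 0.389 -0.145] [0.028 0.108] 314
B all [ 0.332 -0.117] [0.032 0.243] 577
[0.029 0.036]
C handle [ 0.351 -0.652] [0.029 0.111] 348
C all [ 0.333 -0.424] [0.58  0.103] 621
[0.029 0.037]
0.006 0.02 833 [ 0.5615 -0.038 ] [0.1677 0.1494] 1.4
0.05 0.065 179 [ 0.5571 -0.0366] [0.0987 0.0843] 5.3
0.064 0.075 151 [ 0.5524 -0.0383] [0.0722 0.0859] 9.5
0.08 0.1 10 [ 0.6096 -0.0333] [0.0084 0.0064] 86.5
holder ((0.509986937046051, -0.044855453073978424), (0.2684873640537262, 0.150772362947464), 6.113708972930908)
can 0.1 94 [0.5047 0.2111 0.1113] ((0.5098558664321899, 0.22030624747276306), (0.037894148379564285, 0.07321861386299133), 18.880895614624023)
can 0.13 242 [0.5077 0.247  0.1358] ((0.5085080862045288, 0.24775725603103638), (0.05017869174480438, 0.04982107877731323), 89.46800994873047)
yellow 99 [0.508 0.221 0.119]
plain 0.1 51 [0.4941 0.3596 0.1115] ((0.49453505873680115, 0.3642231225967407), (0.02349231392145157, 0.05115220695734024), 78.08667755126953)
plain 0.13 253 [0.4966 0.3774 0.1358] ((0.49719756841659546, 0.37801045179367065), (0.050344061106443405, 0.050340790301561356), 76.25397491455078)
yellow 44 [0.497 0.378 0.138]
beak 0.1 37 [0.6098 0.3112 0.1022] ((0.6061215996742249, 0.3060109615325928), (0.06600721180438995, 0.06603223085403442), 58.831520080566406)
bowl [ 0.3   -0.389  0.001]
bottle [0.75  0.122 0.204]
term [ 0.697 -0.346  0.016]
```

View pics/crop1.png

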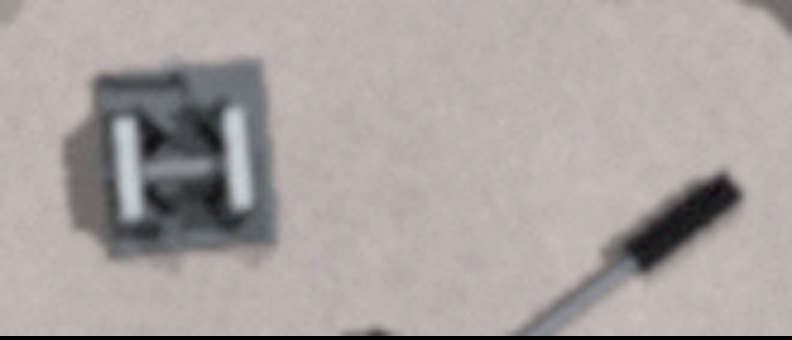

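The job's punch is A, at crop pixel (680,220): it measures 179 mm, while B at (312,253) measures 243 mm and C at (462,254) is as large as B. Other lookalikes are the plain canister (143,202), which has no arm, against the one with the arm (185,198). The post is on the image-up (+x) side of the holder, so the pin is driven towards +y. I now move above the punch.

{"name": "move_arm", "arguments": {"rows": [[0,0,0,0,0,-0.1333,0],[0,0,0,0,0,-0.1333,0],[0,0,0,0,0,-0.1333,0],[0,0,0,0,0,-0.1333,0],[0,0,0,0,0,-0.1333,0]]}}

```text
clock: 0.6
position: [0.2351, -0.5515, 0.2308]
tcp_rot: [[0.448, 0.894, -0.0], [0.894, -0.448, 0.001], [0.001, -0.001, -1.0]]
wrist_force: [0.1, 0.6, 0.1]
opening: 1.005
```

{"name": "move_arm", "arguments": {"rows": [[0,0,0,0,0,-0.1333,0],[0,0,0,0,0,-0.1333,0],[0,0,0,0,0,-0.1333,0],[0,0,0,0,0,-0.1333,0],[0,0,0,0,0,-0.1333,0]]}}

```text
clock: 1.1
position: [0.2351, -0.5516, 0.2308]
tcp_rot: [[-0.232, 0.973, -0.0], [0.973, 0.232, 0.001], [0.001, -0.0, -1.0]]
wrist_force: [0.7, -0.5, -0.1]
opening: 0.998
```

{"name": "move_arm", "arguments": {"rows": [[0,0,0,0,0,-0.1333,0],[0,0,0,0,0,-0.1333,0],[0,0,0,0,0,-0.1333,0],[-0.01,0.19,0,0,0,0,0],[-0.01,0.19,0,0,0,0,0]]}}

```text
clock: 1.6
position: [0.3139, -0.4986, 0.2308]
tcp_rot: [[-0.6, 0.8, -0.0], [0.8, 0.6, 0.001], [0.001, 0.0, -1.0]]
wrist_force: [1.0, 0.3, 0.8]
opening: 1.001
```

{"name": "move_arm", "arguments": {"rows": [[-0.01,0.19,0,0,0,0,0],[-0.01,0.19,0,0,0,0,0],[-0.01,0.19,0,0,0,0,0],[-0.01,0.19,0,0,0,0,0],[-0.01,0.19,0,0,0,0,0]]}}

```text
clock: 2.1
position: [0.5123, -0.364, 0.2309]
tcp_rot: [[-0.603, 0.798, -0.001], [0.798, 0.603, 0.001], [0.001, -0.0, -1.0]]
wrist_force: [-0.3, -0.9, -0.1]
opening: 0.997
```

Run:
```python
from h import *
o=r.get_obs(); s=cams.snapshot("wrist"); np.savez("w1.npz",T=wristT(s,o),**s); save("w1.png",s["pixels"])
print(o["clock"],o["position"],o["joint_positions"],s["hand_eye"].round(3),s["mtx"][0,0],(s["range_z"]>0).mean())
```

```text
2.1 [ 0.51228984 -0.36403607  0.23090571] [-4.16903917e+01  2.29330593e+01  8.28183416e+01 -2.75134563e-03
  7.42952278e+01 -7.87422841e+01] [[ 0.     0.946  0.324  0.084]
 [ 1.    -0.    -0.001  0.   ]
 [-0.001  0.324 -0.946 -0.142]
 [ 0.     0.     0.     1.   ]] 307.928815565989 0.9961484375
```

View pics/w1.png

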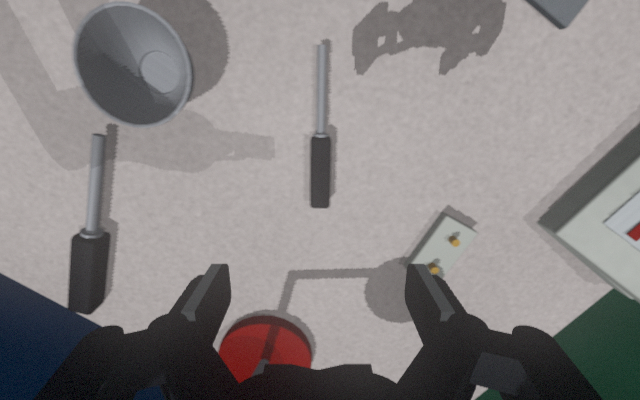

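The wrist view shows the small punch at (320,125), tip up at (323,42) and handle (320,172). The second punch is at (90,220), the bowl at (135,65) and the terminal block at (445,240), all clear. I measure the punch from this view.

```bash
cat >> h.py <<'E'
def ray(s,T,u,v,z):
    K=s["mtx"]; d=np.array([(u-K[0,2])/K[0,0],-(v-K[1,2])/K[1,1],-1.]); d=T[:3,:3]@d; c=T[:3,3]; return c+d*(z-c[2])/d[2]
def intool(p,o): return (np.array(p)-o["position"])@np.array(o["tcp_rot"]).reshape(3,3)
E
python3 - <<'E'
from h import *
s=dict(np.load("w1.npz")); o=r.get_obs(); im=s["pixels"]; P=pts(s,s["T"])
u0,u1,v0,v1=290,350,30,215
Z=P[v0:v1,u0:u1]; g=im[v0:v1,u0:u1].astype(int).sum(-1)
m=((g<150)&(Z[...,2]>.006)).astype(np.uint8); n,l,st,c=cv2.connectedComponentsWithStats(m); k=1+st[1:,4].argmax(); m=(l==k)
print(st[k])
H=Z[m]; top=H[H[:,2]>.02]; print("top z",np.median(top[:,2])); rc=cv2.minAreaRect(top[:,:2].astype(np.float32)); print(rc)
sh=(Z[...,2]>.009)&(Z[...,2]<.02)&(~m); sh&=(np.mgrid[0:v1-v0,0:u1-u0][0]<100)
S=Z[sh]; q=np.vstack([top[:,:2]]);
f=cv2.fitLine(S[:,:2].astype(np.float32),cv2.DIST_HUBER,0,.01,.01).ravel(); print("shank yaw",np.degrees(np.arctan2(f[1],f[0])),f[2:],len(S))
c=np.array(rc[0]); print("handle c in tool mm",intool([*c,.012],o)*1000, "shank mean in tool",intool(S.mean(0),o)*1000, "tip",intool(S[np.argmin(S@[0.6,-.8,0])],o)*1000)
E
```

```text
Traceback (most recent call last):
ValueError: attempt to get argmax of an empty sequence
```

Run:
```python
from h import *
s=dict(np.load("w1.npz")); P=pts(s,s["T"]); im=s["pixels"]
for u,v in((320,172),(320,80),(260,200),(400,150),(200,60),(440,225)): print(u,v,P[v,u].round(3),s["range_z"][v,u],im[v,u])
```

```text
320 172 [ 0.514 -0.36   0.023] 0.3581215 [73 66 66]
320 80 [ 0.453 -0.281  0.017] 0.33104733 [146 150 154]
260 200 [ 0.478 -0.44  -0.002] 0.39456403 [179 174 173]
400 150 [ 0.578 -0.285 -0.001] 0.3736384 [181 175 174]
200 60 [ 0.335 -0.344  0.   ] 0.3399301 [122 117 117]
440 225 [ 0.675 -0.325  0.018] 0.38520065 [155 158 154]
```

```bash
cat > m2.py <<'E'
from h import *
s=dict(np.load("w1.npz")); o=r.get_obs(); im=s["pixels"]; P=pts(s,s["T"])
u0,u1,v0,v1=290,350,30,215
Z=P[v0:v1,u0:u1]; g=im[v0:v1,u0:u1].astype(int).sum(-1)
m=((g<270)&(Z[...,2]>.006)).astype(np.uint8); n,l,st,c=cv2.connectedComponentsWithStats(m); k=1+st[1:,4].argmax(); m=(l==k)
H=Z[m]; top=H[H[:,2]>.02]; print("top z",np.median(top[:,2])); rc=cv2.minAreaRect(top[:,:2].astype(np.float32)); print(rc)
sh=(Z[...,2]>.008)&(~m); sh&=(np.mgrid[0:v1-v0,0:u1-u0][0]<95)
S=Z[sh]
f=cv2.fitLine(S[:,:2].astype(np.float32),cv2.DIST_HUBER,0,.01,.01).ravel(); print("shank yaw",np.degrees(np.arctan2(f[1],f[0])),len(S))
c=np.array(rc[0]); t=(S-S.mean(0))@[-.6,.8,0]; print("handle c in tool mm",intool([*c,.012],o)*1000, "shank mean in tool",intool(S.mean(0),o)*1000, "tip",intool(S[t.argmax()],o)*1000)
E
python3 m2.py
```

```text
top z 0.02350167143680343
((0.5023276805877686, -0.3451935052871704), (0.020940657705068588, 0.1252780705690384), 36.692054748535156)
shank yaw -53.550156 732
handle c in tool mm [ 21.13987461  -5.43903872 218.94915751] shank mean in tool [ 96.93524188  -5.70852925 203.76153527] tip [136.22330767  -9.71964406 217.63602409]
```

Run:
```python
from h import *
o=r.get_obs(); print(o["clock"],o["position"],np.round(o["joint_velocities"],2)); s=dict(np.load("w1.npz")); print(s["mtx"]); P=pts(s,s["T"])
for v in (55,80,110,125,140,160,180,200): 
    z=P[v,290:350]; m=z[:,2]>.009; q=z[m]; 
    print(v,m.sum(),(np.where(m)[0][[0,-1]]+290),np.median(q,0).round(4),(intool(np.median(q,0),o)*1000).round(1))
```

```text
2.15 [ 0.5184083  -0.35950519  0.23097899] [-3.76 -1.22  2.28 -1.24 -0.19 -7.95]
[[307.92881557   0.         317.40233033]
 [  0.         307.92881557 203.08902644]
 [  0.           0.           1.        ]]
55 9 [316 324] [ 0.4386 -0.2615  0.0165] [126.3  -5.5 214.5]
80 9 [316 324] [ 0.4534 -0.281   0.0153] [101.8  -5.5 215.6]
110 9 [316 326] [ 0.4712 -0.3056  0.016 ] [ 71.4  -6.2 214.9]
125 9 [315 323] [ 0.481  -0.3192  0.0162] [ 54.8  -6.7 214.8]
140 21 [309 329] [ 0.4905 -0.3317  0.0231] [ 39.   -6.7 207.8]
160 21 [309 329] [ 0.504  -0.3495  0.0235] [ 16.7  -6.7 207.5]
180 20 [309 328] [ 0.5181 -0.3691  0.023 ] [ -7.4  -7.3 207.9]
200 21 [290 328] [ 0.5314 -0.3884  0.0235] [-30.9  -8.3 207.5]
```

{"name": "move_arm", "arguments": {"rows": [[0,0,0.1,0,0,0.01,0],[0,0,0.1,0,0,0,0],[0,0,0,0,0,0,0],[0,0,0,0,0,0,0]]}}

```text
clock: 2.55
position: [0.5105, -0.3654, 0.1809]
tcp_rot: [[-0.594, 0.804, -0.001], [0.804, 0.594, 0.001], [0.002, -0.0, -1.0]]
wrist_force: [0.7, -1.8, -0.3]
opening: 0.995
```

Run:
```python
from h import *
o=r.get_obs(); R=np.array(o["tcp_rot"]); print(np.degrees(np.arctan2(R[1,0],R[0,0]))); print(o["position"],intool([.511,-.361,.004],o)/.25)
```

```text
126.44601666590947
[ 0.51052561 -0.365387    0.18094359] [0.01168359 0.01219812 0.70779287]
```

{"name": "move_arm", "arguments": {"rows": [[0.012,0.012,0.16,0,0,0,0],[0,0,0.16,0,0,0,0],[0,0,0.16,0,0,0,0],[0,0,0.15,0,0,0,0],[0,0,0.07,0,0,0,0]]}}

```text
clock: 3.05
position: [0.5109, -0.3613, 0.0045]
tcp_rot: [[-0.594, 0.805, -0.002], [0.805, 0.594, 0.001], [0.002, -0.0, -1.0]]
wrist_force: [0.4, 0.6, -0.3]
opening: 0.999
```

{"name": "move_arm", "arguments": {"rows": [[0,0,0,0,0,0,0],[0,0,0,0,0,0,255],[0,0,0,0,0,0,255],[0,0,0,0,0,0,255],[0,0,0,0,0,0,255]]}}

```text
clock: 3.55
position: [0.5124, -0.362, 0.0077]
tcp_rot: [[-0.594, 0.804, 0.002], [0.804, 0.594, -0.001], [-0.002, 0.001, -1.0]]
wrist_force: [-0.1, -0.5, -0.6]
opening: 0.334
```

{"name": "move_arm", "arguments": {"rows": [[0,0,0,0,0,0,255],[0,0,0,0,0,0,255],[0,0,0,0,0,0,255]]}}

```text
clock: 3.85
position: [0.5125, -0.362, 0.0078]
tcp_rot: [[-0.594, 0.804, 0.002], [0.804, 0.594, -0.001], [-0.002, 0.001, -1.0]]
wrist_force: [-0.3, 1.3, 6.4]
opening: 0.268
```

{"name": "move_arm", "arguments": {"rows": [[0,0,-0.1,0,0,0,255],[0,0,-0.18,0,0,0,255],[0,0,-0.18,0,0,0,255],[0,0,-0.18,0,0,0,255],[0,0,-0.14,0,0,0.13,255]]}}

```text
clock: 4.35
position: [0.512, -0.3616, 0.2044]
tcp_rot: [[-0.478, 0.878, 0.002], [0.878, 0.478, -0.002], [-0.002, 0.001, -1.0]]
wrist_force: [0.5, -0.2, -2.1]
opening: 0.264
```

{"name": "move_arm", "arguments": {"rows": [[0,0,0,0,0,0.13,255],[0,0,0,0,0,0.13,255],[0,0,0,0,0,0.13,255],[0.18,-0.01,0,0,0,0,255],[0.19,-0.01,0,0,0,0,255]]}}

```text
clock: 4.85
position: [0.498, -0.2697, 0.2011]
tcp_rot: [[-0.089, 0.996, 0.0], [0.996, 0.089, -0.0], [-0.0, 0.0, -1.0]]
wrist_force: [0.1, 1.4, -0.9]
opening: 0.264
```

{"name": "move_arm", "arguments": {"rows": [[0.19,-0.01,0,0,0,0,255],[0.19,-0.01,0,0,0,0,255],[0.18,-0.01,0,0,0,0,255],[0,0,0,0,0,0,255],[0,0,0,0,0,0,255]]}}

```text
clock: 5.35
position: [0.4777, -0.13, 0.2016]
tcp_rot: [[-0.094, 0.996, 0.0], [0.996, 0.094, -0.0], [-0.0, 0.0, -1.0]]
wrist_force: [0.4, -0.9, -1.3]
opening: 0.264
```

{"name": "move_arm", "arguments": {"rows": [[0,0,0,0,0,0,255],[0,0,0,0,0,0,255]]}}

```text
clock: 5.55
position: [0.4785, -0.1322, 0.2014]
tcp_rot: [[-0.09, 0.996, 0.001], [0.996, 0.09, -0.0], [-0.0, 0.0, -1.0]]
wrist_force: [-0.5, -0.4, -1.0]
opening: 0.264
```

Run:
```python
from h import *
o=r.get_obs(); s=cams.snapshot("wrist"); np.savez("w2.npz",T=wristT(s,o),**s); save("w2.png",s["pixels"])
print(o["clock"],o["position"],np.round(o["joint_velocities"],1),o["opening"])
```

```text
5.55 [ 0.47847299 -0.1322353   0.20141604] [-0.2  0.2  0.1  0.1  0.1  0. ] 0.26447724867995764
```

View pics/w2.png

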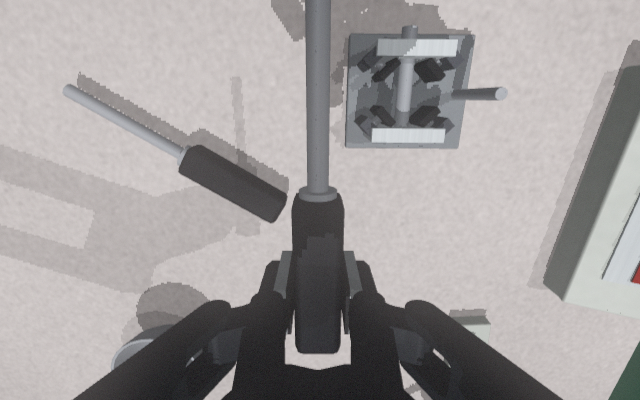

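The wrist view shows the punch held straight, shank at u≈317 and tip beyond the top of the image. The holder's near (-y) cheek is at (408,135) and its far cheek at (417,47). The pin lies between them and protrudes on the far side at (410,30), and the post top is at (500,93).

```bash
cat > m3.py <<'E'
from h import *
s=dict(np.load("w2.npz")); o=r.get_obs(); im=s["pixels"].astype(int); T=s["T"]; P=pts(s,T)
cs=[]
for v0,v1 in((36,60),(124,148)):
    Z=P[v0:v1,360:475]; m=(Z[...,2]>.06)&(Z[...,2]<.074)&(im[v0:v1,360:475].sum(-1)>480)
    ys,xs=np.where(m); rc=cv2.minAreaRect(np.stack([xs+360.,ys+v0],1).astype(np.float32)); 
    w=[ray(s,T,u,v,.068) for u,v in cv2.boxPoints(rc)]; w=np.array(w); c=w.mean(0)
    R=cv2.minAreaRect(w[:,:2].astype(np.float32)); print(len(xs),rc,"c",c.round(4),np.round(R[1],4),R[2],"z",np.median(Z[m][:,2])); cs.append(c)
d=cs[0]-cs[1]; yaw=np.degrees(np.arctan2(d[1],d[0]))-90; ctr=(cs[0]+cs[1])/2
print("center",ctr.round(4),"yaw",yaw,np.linalg.norm(d))
m=(P[...,2]>.088)&(P[...,2]<.1); m[:,:485]=0;m[:,512:]=0;m[120:]=0
q=P[m]; print("post",m.sum(),np.median(q,0).round(4)); ys,xs=np.where(m); pc=ray(s,T,(xs.min()+xs.max())/2,(ys.min()+ys.max())/2,.095); d2=pc-ctr; print(pc.round(4),np.degrees(np.arctan2(d2[1],d2[0])),np.linalg.norm(d2[:2]))
# punch in tool frame
for v in(5,50,100,150,180,205,225):
    z=P[v,285:352]; m=(z[:,2]>.15)&(z[:,2]<.25); t=(z-o["position"])@np.array(o["tcp_rot"]); 
    xs=np.where(m)[0]+285; K=s["mtx"]
    a=[(ray(s,T,u,v,o["position"][2]+.004)-o["position"])@np.array(o["tcp_rot"]) for u in(xs.min()-.5,xs.max()+.5)]
    print(v,xs[[0,-1]],(t[m].min(0)*1000).round(1),(t[m].max(0)*1000).round(1),"axis y",(np.mean(a,0)*1000).round(1))
E
python3 m3.py
```

```text
886 ((420.5, 48.0), (16.0, 73.0), 90.0) c [ 0.5505 -0.0036  0.068 ] [0.0602 0.0116] 5.205883979797363 z 0.06764515125882173
1043 ((408.0, 135.0), (14.0, 72.0), 90.0) c [ 0.5533 -0.0726  0.068 ] [0.0645 0.0121] 5.191347122192383 z 0.0676412033763299
center [ 0.5519 -0.0381  0.068 ] yaw 2.2937742935769023 0.06905294675943019
post 194 [ 0.6086 -0.0333  0.0943]
[ 0.608  -0.0334  0.095 ] 4.83207855999556 0.0563070402556294
5 [305 330] [116.5  -4.7  -9.7] [117.8   5.   -4. ] axis y [117.8   0.2  -4. ]
50 [306 329] [101.3  -4.4  -9.7] [101.9   4.8  -5.2] axis y [102.    0.2  -4. ]
100 [306 329] [82.8 -4.6 -9.1] [82.9  5.1 -4.4] axis y [82.8  0.2 -4. ]
150 [307 328] [61.8 -4.5 -9.5] [62.5  4.9 -5.2] axis y [61.6  0.2 -4. ]
180 [307 328] [47.9 -4.6 -9.3] [49.1  5.1 -4.5] axis y [47.7  0.2 -4. ]
205 [292 343] [ 35.9 -11.8 -15.8] [39.6 12.3 -5.1] axis y [35.5  0.2 -4. ]
225 [292 343] [ 28.8 -11.4 -17. ] [ 30.7  11.8 -12.4] axis y [25.2  0.2 -4. ]
```

```bash
cat > m4.py <<'E'
from h import *
s=dict(np.load("w2.npz")); T=s["T"]; P=pts(s,T); L=[]
for v in range(66,106,4):
    z=P[v,385:430,2]; m=(z>.036)&(z<.05); x=np.where(m)[0]+385
    # keep longest run
    g=np.split(x,np.where(np.diff(x)>1)[0]+1); x=max(g,key=len)
    if 10<len(x)<24: p=ray(s,T,x.mean(),v,.043); L.append(p); print(v,x[[0,-1]],p.round(4))
L=np.array(L); f=cv2.fitLine(L[:,:2].astype(np.float32),cv2.DIST_HUBER,0,.01,.01).ravel(); print(f,np.degrees(np.arctan2(f[1],f[0])), "x at y=-.038",f[2]+f[0]/f[1]*(-.038-f[3]))
m=(P[...,2]>.036)&(P[...,2]<.05); m[39:]=0; m[:,:395]=0; m[:,425:]=0; q=P[m]; print("protruding",m.sum(),q.mean(0).round(4),q[:,1].max())
im=s["pixels"].astype(int).sum(-1); print(im[47,370:390],im[47,448:465])
E
python3 m4.py
```

```text
66 [399 413] [ 0.5477 -0.015   0.043 ]
70 [398 413] [ 0.5479 -0.0183  0.043 ]
78 [398 412] [ 0.5486 -0.0249  0.043 ]
82 [397 412] [ 0.5488 -0.0283  0.043 ]
86 [397 411] [ 0.549  -0.0317  0.043 ]
90 [397 411] [ 0.5496 -0.0351  0.043 ]
94 [396 411] [ 0.5497 -0.0385  0.043 ]
98 [396 410] [ 0.5499 -0.042   0.043 ]
102 [396 410] [ 0.5505 -0.0455  0.043 ]
[ 0.09036484 -0.99590874  0.54907924 -0.03102642] -84.8154 x at y=-.038 0.549712
protruding 206 [0.5451 0.0115 0.0449] 0.01687265837647635
[277 291 293 263 208 191 244 351 465 465 462 467 473 472 478 478 483 479
 461 477] [645 640 641 647 648 643 643 646 636 482 452 455 440 323 318 314 327]
```

{"name": "move_arm", "arguments": {"rows": [[-0.15,0.106,0,0,0,0,255],[-0.15,0.106,0,0,0,0,255],[-0.145,0.107,0,0,0,0,255],[0,0,0.15,0,0,0,255],[0,0,0.15,0,0,0,255]]}}

```text
clock: 6.1
position: [0.5699, -0.2379, 0.1262]
tcp_rot: [[-0.089, 0.996, 0.004], [0.996, 0.089, -0.002], [-0.003, 0.004, -1.0]]
wrist_force: [-0.7, 0.4, -3.2]
opening: 0.264
```

{"name": "move_arm", "arguments": {"rows": [[0,0,0.15,0,0,0,255],[0,0,0.12,0,0,0,255],[0,0,0.05,0,0,0,255],[0,0,0,0,0,0,255],[0,0,0,0,0,0,255]]}}

```text
clock: 6.6
position: [0.5684, -0.2354, 0.0472]
tcp_rot: [[-0.091, 0.996, 0.001], [0.996, 0.091, -0.001], [-0.001, 0.001, -1.0]]
wrist_force: [0.1, 0.8, -2.2]
opening: 0.261
```

{"name": "move_arm", "arguments": {"rows": [[0,0,0,0,0,0,255],[0,0,0,0,0,0,255]]}}

```text
clock: 6.8
position: [0.5688, -0.2352, 0.0481]
tcp_rot: [[-0.091, 0.996, 0.003], [0.996, 0.091, -0.001], [-0.002, 0.003, -1.0]]
wrist_force: [-0.2, -0.1, -1.4]
opening: 0.268
```

Run:
```python
from h import *
o=r.get_obs(); s=cams.snapshot("wrist"); T=wristT(s,o); np.savez("w3.npz",T=T,**s); save("w3.png",s["pixels"]); t=cams.snapshot("side"); np.savez("s3.npz",**t)
R=np.array(o["tcp_rot"]);print(o["clock"],o["position"],np.degrees(np.arctan2(R[1,0],R[0,0])),R[2])
d=np.array([-.0906,.9959]); e=np.array([.9959,.0906]); c=np.array([.5497,-.038]); q=o["position"][:2]-c; print("along",q@d,"lateral",q@e)
a=cv2.resize(t["pixels"][195:260,270:370],(640,416),interpolation=cv2.INTER_CUBIC); b=s["pixels"][0:220,200:440]
b=cv2.resize(b,None,fx=.66,fy=.66); out=np.zeros((416,800,3),np.uint8); out[:,:640]=a; out[:b.shape[0],641:641+b.shape[1]]=b; save("c3.png",out)
```

```text
6.8 [ 0.56883438 -0.23516253  0.04806309] 95.24893068689198 [-0.00170492  0.00270172 -0.9999949 ]
along -0.1980877432558624 lateral 0.0011930037551285528
```

View pics/w3.png

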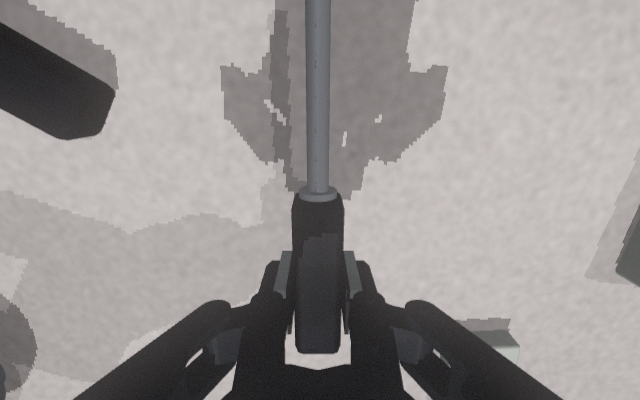

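The tool is aligned (lateral +1 mm) but still 12 mm high. I lower it, centre it and start in slowly, watching the force.

{"name": "move_arm", "arguments": {"rows": [[0,-0.005,0.03,0,0,0,255],[0,0,0.02,0,0,0,255],[0,0,0,0,0,0,255],[0,0,0,0,0,0,255],[0,0,0,0,0,0,255]]}}

```text
clock: 7.4
position: [0.5664, -0.2346, 0.0337]
tcp_rot: [[-0.092, 0.996, -0.0], [0.996, 0.092, 0.0], [0.0, -0.0, -1.0]]
wrist_force: [-0.4, -0.2, -2.3]
opening: 0.266
```

{"name": "move_arm", "arguments": {"rows": [[0.04,0,0,0,0,0,255],[0.04,0,0,0,0,0,255],[0.03,0,0,0,0,0,255],[0,0,0,0,0,0,255]]}}

```text
clock: 7.8
position: [0.5643, -0.207, 0.0343]
tcp_rot: [[-0.093, 0.996, 0.001], [0.996, 0.093, -0.002], [-0.002, 0.001, -1.0]]
wrist_force: [0.6, -2.7, -2.4]
opening: 0.265
```

```bash
cat > st.py <<'E'
from h import *
o=r.get_obs(); d=np.array([-.0906,.9959]); e=np.array([.9959,.0906]); c=np.array([.5497,-.038]); q=np.array(o["position"][:2])-c; f=np.array(o["wrist_force"])
R=np.array(o["tcp_rot"]); print(o["clock"],"along %.1f lat %.1f z %.1f yaw %.2f"%(q@d*1e3,q@e*1e3,o["position"][2]*1e3,np.degrees(np.arctan2(R[1,0],R[0,0]))),"F along",f[:2]@d,"lat",f[:2]@e,"z",f[2],"open",o["opening"]*85)
E
python3 st.py
```

```text
7.8 along -169.6 lat -0.8 z 34.3 yaw 95.36 F along -2.7772062939976516 lat 0.3487616546706513 z -2.374689344793044 open 22.495598367316767
```

{"name": "move_arm", "arguments": {"rows": [[0.04,0.002,-0.004,0,0,0,255],[0.04,0,0,0,0,0,255],[0.04,0,0,0,0,0,255],[0,0,0,0,0,0,255]]}}

```text
clock: 8.2
position: [0.5618, -0.1772, 0.0351]
tcp_rot: [[-0.093, 0.996, 0.001], [0.996, 0.093, -0.002], [-0.002, 0.001, -1.0]]
wrist_force: [0.0, -3.3, -3.2]
opening: 0.261
```

```bash
python3 st.py
```

```text
8.2 along -139.7 lat -0.6 z 35.1 yaw 95.36 F along -3.320258174540959 lat -0.28933721532470863 z -3.2227359736713854 open 22.225806654084224
```

{"name": "move_arm", "arguments": {"rows": [[0.04,0.002,0,0,0,0,255],[0.04,0,0,0,0,0,255],[0.04,0,0,0,0,0,255],[0.02,0,0,0,0,0,255],[0,0,0,0,0,0,255]]}}

```text
clock: 8.7
position: [0.5591, -0.1425, 0.0351]
tcp_rot: [[-0.093, 0.996, 0.001], [0.996, 0.093, -0.002], [-0.002, 0.001, -1.0]]
wrist_force: [-0.9, -4.7, -3.0]
opening: 0.263
```

```bash
python3 st.py
python3 - <<'E'
from h import *
s=cams.snapshot("side"); np.savez("s4.npz",**s)
P=pts(s); c=np.array([.5497,-.038]); d=np.array([-.0906,.9959]); e=np.array([.9959,.0906]); q=P[...,:2]-c; a=q@d; l=q@e
m=(np.abs(l)<.012)&(P[...,2]>.03)&(P[...,2]<.055)&(a>.042)&(a<.2); print("pin far end",m.sum(),np.percentile(a[m],[50,95,99,100]) if m.any() else 0)
im=s["pixels"][195:260,270:370]; save("c4.png",cv2.resize(im,(700,455),interpolation=cv2.INTER_CUBIC))
E
```

```text
8.7 along -104.9 lat -0.1 z 35.1 yaw 95.35 F along -4.584487347661353 lat -1.3160082067861727 z -3.0449342827893204 open 22.353868245528357
pin far end 98 [0.09018344 0.12604123 0.12868036 0.12965559]
```

View pics/c4.png

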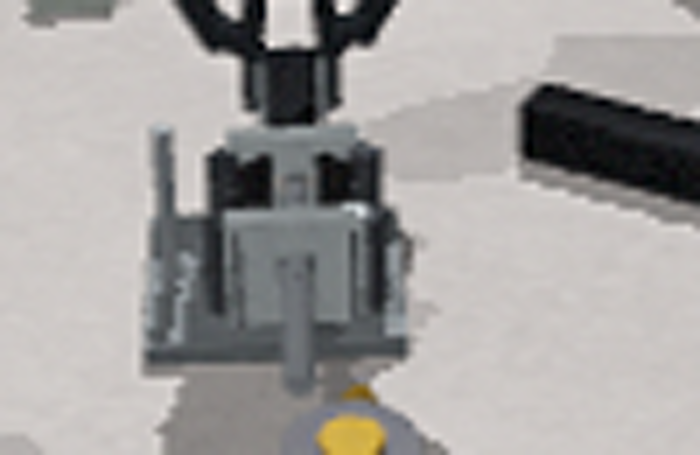

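The far end of the pin is at 129 mm, so it has gone about 74 mm, and the side crop shows it sticking well out of the +y cheek at (295,330). I nudge it 1.5 mm more, then withdraw and lay the punch down.

{"name": "move_arm", "arguments": {"rows": [[0.006,0,0,0,0,0,255],[0,0,0,0,0,0,255],[-0.04,0,0,0,0,0,255],[-0.08,0,0,0,0,0,255],[-0.12,0,0,0,0,0,255]]}}

```text
clock: 9.25
position: [0.5636, -0.1993, 0.0347]
tcp_rot: [[-0.093, 0.996, -0.001], [0.996, 0.093, 0.002], [0.002, -0.001, -1.0]]
wrist_force: [0.7, 0.3, -2.1]
opening: 0.265
```

{"name": "move_arm", "arguments": {"rows": [[-0.12,0,0,0,0,0,255],[-0.12,0,0,0,0,0,255],[-0.04,0,0,0,0,0,255],[0,0,0.04,0,0,0,255],[0,0,0.04,0,0,0,255]]}}

```text
clock: 9.75
position: [0.57, -0.2691, 0.014]
tcp_rot: [[-0.091, 0.996, -0.001], [0.996, 0.091, 0.001], [0.001, -0.001, -1.0]]
wrist_force: [-0.7, 0.6, -2.1]
opening: 0.261
```

{"name": "move_arm", "arguments": {"rows": [[0,0,0.02,0,0,0,255],[0,0,0,0,0,0,255],[0,0,0,0,0,0,255]]}}

```text
clock: 10.05
position: [0.5702, -0.269, 0.0092]
tcp_rot: [[-0.093, 0.996, -0.001], [0.996, 0.093, 0.001], [0.001, -0.001, -1.0]]
wrist_force: [0.4, 0.2, -2.5]
opening: 0.263
```

```bash
python3 st.py
```

```text
10.05 along -231.9 lat -0.5 z 9.2 yaw 95.31 F along 0.141010537033485 lat 0.41929320825234 z -2.5377013622694125 open 22.345874719182618
```

{"name": "move_arm", "arguments": {"rows": [[0,0,0.006,0,0,0,255],[0,0,0,0,0,0,255],[0,0,0,0,0,0,100],[0,0,0,0,0,0,0],[0,0,0,0,0,0,0]]}}

```text
clock: 10.55
position: [0.5709, -0.2706, 0.0086]
tcp_rot: [[-0.091, 0.996, 0.001], [0.996, 0.091, -0.0], [-0.0, 0.001, -1.0]]
wrist_force: [-0.9, 0.1, 0.4]
opening: 0.763
```

{"name": "move_arm", "arguments": {"rows": [[0,0,0,0,0,0,0],[0,0,0,0,0,0,0],[0,0,0,0,0,0,0],[0,0,0,0,0,0,0]]}}

```text
clock: 10.95
position: [0.5706, -0.2704, 0.0083]
tcp_rot: [[-0.092, 0.996, 0.0], [0.996, 0.092, 0.0], [0.0, 0.0, -1.0]]
wrist_force: [0.6, 0.0, -0.9]
opening: 1.001
```

{"name": "move_arm", "arguments": {"rows": [[0,0,-0.08,0,0,0,0],[0,0,-0.18,0,0,0,0],[0,0,-0.18,0,0,0,0],[0,0,-0.18,0,0,0,0],[0,0,-0.18,0,0,0,0]]}}

```text
clock: 11.45
position: [0.5703, -0.2701, 0.2101]
tcp_rot: [[-0.092, 0.996, -0.0], [0.996, 0.092, 0.0], [0.0, -0.0, -1.0]]
wrist_force: [1.3, -0.2, -0.4]
opening: 1.001
```

{"name": "move_arm", "arguments": {"rows": [[0,0,-0.18,0,0,0.087,0],[0,0,0,0,0,0,0],[0,0,0,0,0,0,0]]}}

```text
clock: 11.75
position: [0.5712, -0.2707, 0.2547]
tcp_rot: [[-0.001, 1.0, 0.003], [1.0, 0.001, -0.001], [-0.001, 0.003, -1.0]]
wrist_force: [-0.1, -0.0, 0.3]
opening: 0.997
```

```bash
python3 st.py
python3 - <<'E'
from h import *
o=r.get_obs(); s=cams.snapshot("wrist"); T=wristT(s,o); P=pts(s,T); np.savez("w5.npz",T=T,**s)
m=(P[...,2]>.01)&(P[...,2]<.035)&(np.abs(P[...,0]-.572)<.03)&(P[...,1]<-.1)&(P[...,1]>-.34); q=P[m]
print(m.sum(),"y range",q[:,1].min(),q[:,1].max(),"z95",np.percentile(q[:,2],95)); t=q[q[:,1]>-.2]; print("shank z top",np.percentile(t[:,2],[50,90]),t[t[:,1].argmax()])
print("to canister",intool([.5075,.247,.3],o)/.25)
E
```

```text
11.75 along -233.7 lat 0.3 z 254.7 yaw 90.06 F along -0.008486801768023501 lat -0.06842677906963877 z 0.27335071942153877 open 84.77713348578375
2038 y range -0.31492128658370466 -0.1357986866057394 z95 0.024586770983496178
shank z top [0.01570152 0.01718047] [ 0.56014034 -0.13579869  0.01472046]
to canister [ 2.07078424 -0.25197845 -0.18488249]
```

The punch lies flat (handle top 24 mm, shank top 16 mm) with its tip about 98 mm from the bore. Now I go over the canister.

{"name": "move_arm", "arguments": {"rows": [[0.18,-0.023,0,0,0,0,0],[0.19,-0.023,0,0,0,0,0],[0.19,-0.023,0,0,0,0,0],[0.19,-0.023,0,0,0,0,0],[0.19,-0.023,0,0,0,0,0]]}}

```text
clock: 12.3
position: [0.5397, -0.0334, 0.2509]
tcp_rot: [[-0.001, 1.0, -0.004], [1.0, 0.001, 0.001], [0.001, -0.004, -1.0]]
wrist_force: [0.7, -0.1, 0.6]
opening: 1.001
```

{"name": "move_arm", "arguments": {"rows": [[0.19,-0.023,0,0,0,0,0],[0.19,-0.023,0,0,0,0,0],[0.19,-0.023,0,0,0,0,0],[0.19,-0.023,0,0,0,0,0],[0.19,-0.023,0,0,0,0,0]]}}

```text
clock: 12.8
position: [0.5108, 0.2036, 0.251]
tcp_rot: [[-0.001, 1.0, -0.004], [1.0, 0.001, -0.001], [-0.001, -0.004, -1.0]]
wrist_force: [1.0, -0.5, 0.9]
opening: 0.999
```

{"name": "move_arm", "arguments": {"rows": [[0.18,-0.022,0,0,0,0,0],[0,0,0,0,0,0,0],[0,0,0,0,0,0,0],[0,0,0,0,0,0,0],[0,0,0,0,0,0,0]]}}

```text
clock: 13.3
position: [0.5072, 0.2456, 0.2526]
tcp_rot: [[0.001, 1.0, -0.001], [1.0, -0.001, -0.001], [-0.001, -0.001, -1.0]]
wrist_force: [-1.8, -0.7, 1.0]
opening: 1.001
```

Run:
```python
from h import *
o=r.get_obs(); s=cams.snapshot("wrist"); np.savez("w6.npz",T=wristT(s,o),**s); save("w6.png",s["pixels"])
print(o["clock"],o["position"],np.round(o["joint_velocities"],1),o["joint_positions"])
```

```text
13.3 [0.50723204 0.24560817 0.252613  ] [-0.2 -0.3 -0.4  0.2  0.1  0.1] [ 1.88230635e+01  1.65274016e+01  8.94234905e+01 -1.34002694e-02
  7.41357523e+01  1.88868133e+01]
```

View pics/w6.png

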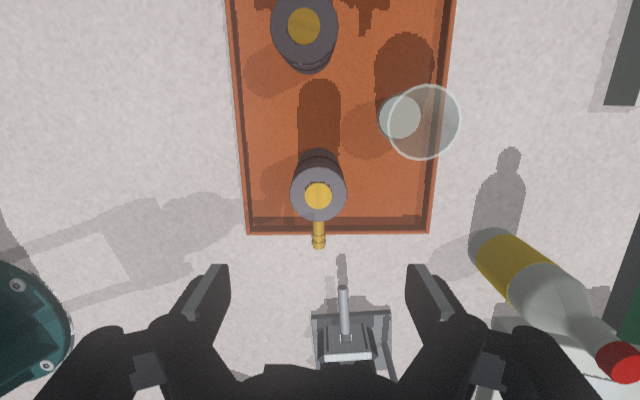

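Wrist view: the canister's top is at (318,193) with its brass arm pointing at the camera's bottom, tip at (319,245). The plain canister is at (303,28) and the beaker at (415,120), both clear of the fingers.

Run:
```python
from h import *
s=dict(np.load("w6.npz")); T=s["T"]; P=pts(s,T); o=r.get_obs()
z=P[...,2]; m=(z>.128)&(z<.145); m[:150]=0; m[230:]=0; m[:,:270]=0; m[:,360:]=0
q=np.stack(np.where(m)[::-1],1).astype(np.float32); (u,v),R=cv2.minEnclosingCircle(q); h=np.median(P[m][:,2]); 
c=ray(s,T,u,v,h); X=P[m]; (cx,cy),R2=cv2.minEnclosingCircle(X[:,:2].astype(np.float32)); print("top",len(q),c.round(4),(cx,cy),R2,"h",h)
im=s["pixels"].astype(int); b=(im[...,0]>im[...,2]+50)&(im[...,1]>im[...,2]+25); b[:222]=0; b[260:]=0; b[:,:300]=0;b[:,340:]=0
ys,xs=np.where(b); print(b.sum(),xs.min(),xs.max(),ys.min(),ys.max(),np.median(P[b],0).round(4))
L=[]
for y in range(ys.min()+2,ys.max()-1,3): L.append(ray(s,T,xs[ys==y].mean(),y,.108)[:2])
L=np.array(L); f=cv2.fitLine(L.astype(np.float32),cv2.DIST_HUBER,0,.01,.01).ravel(); print(L[[0,-1]].round(4),"dir",np.degrees(np.arctan2(f[1],f[0])))
d=L.mean(0)-c[:2]; print("dir from centre",np.degrees(np.arctan2(d[1],d[0])), "tip dist",np.linalg.norm(L[-1]-c[:2]))
print("in tool",intool([*c[:2],.082],o)/.25,intool([*c[:2],.082],o))
```

```text
top 2567 [0.5076 0.2496 0.1357] (0.5077033042907715, 0.2479611039161682) 0.0260179303586483 h 0.13574750707672678
365 300 339 222 249 [0.5077 0.1969 0.1109]
[[0.5083 0.2088]
 [0.5083 0.1854]] dir -89.46271
dir from centre -89.3289631573616 tip dist 0.06420610209743706
in tool [0.01604949 0.00108041 0.68354688] [0.00401237 0.0002701  0.17088672]
```

{"name": "move_arm", "arguments": {"rows": [[0.013,0.001,0.14,0,0,0,0],[0,0,0.16,0,0,0,0],[0,0,0.16,0,0,0,0],[0,0,0.15,0,0,0,0],[0,0,0.07,0,0,0,0]]}}

```text
clock: 13.85
position: [0.5058, 0.2484, 0.0802]
tcp_rot: [[0.001, 1.0, -0.005], [1.0, -0.001, -0.002], [-0.002, -0.005, -1.0]]
wrist_force: [-1.0, -0.3, 1.0]
opening: 1.001
```

{"name": "move_arm", "arguments": {"rows": [[0,0,0,0,0,0,0],[0,0,0,0,0,0,0],[0,0,0,0,0,0,0]]}}

```text
clock: 14.15
position: [0.509, 0.2504, 0.0848]
tcp_rot: [[0.0, 1.0, 0.003], [1.0, -0.0, 0.001], [0.001, 0.003, -1.0]]
wrist_force: [0.5, 0.2, 0.4]
opening: 1.0
```

{"name": "move_arm", "arguments": {"rows": [[0,0,0,0,0,0,255],[0,0,0,0,0,0,255],[0,0,0,0,0,0,255],[0,0,0,0,0,0,255],[0,0,0,0,0,0,255]]}}

```text
clock: 14.65
position: [0.5081, 0.2507, 0.0847]
tcp_rot: [[-0.001, 1.0, 0.001], [1.0, 0.001, 0.001], [0.001, 0.001, -1.0]]
wrist_force: [-1.4, -0.3, 7.9]
opening: 0.598
```

```bash
python3 st.py
```

```text
14.65 along 291.3 lat -15.3 z 84.7 yaw 90.04 F along -0.18429702606929613 lat -1.4709829325938857 z 7.872535139838488 open 50.817287121652186
```

{"name": "move_arm", "arguments": {"rows": [[0,0,-0.06,0,0,0,255],[0,0,-0.12,0,0,0,255],[0,0,-0.14,0,0,0,255],[0,0,-0.12,0,0,0,255],[0,0,0,0,0,0,255]]}}

```text
clock: 15.15
position: [0.5103, 0.2515, 0.1975]
tcp_rot: [[-0.001, 1.0, 0.008], [1.0, 0.001, 0.003], [0.003, 0.008, -1.0]]
wrist_force: [2.0, 1.0, -3.8]
opening: 0.591
```

{"name": "move_arm", "arguments": {"rows": [[-0.1,0.016,0,0,0,0,255],[-0.15,0.022,0,0,0,0,255],[-0.15,0.022,0,0,0,0,255],[-0.15,0.022,0,0,0,0,255],[-0.15,0.022,0,0,0,0,255]]}}

```text
clock: 15.65
position: [0.5324, 0.0741, 0.1916]
tcp_rot: [[-0.001, 1.0, -0.003], [1.0, 0.001, 0.0], [0.0, -0.003, -1.0]]
wrist_force: [0.4, 0.2, -4.4]
opening: 0.595
```

{"name": "move_arm", "arguments": {"rows": [[-0.15,0.022,0,0,0,0,255],[-0.15,0.022,0,0,0,0,255],[-0.1,0.012,0,0,0,0,255],[-0.049,0.006,0,0,0,0,255],[0,0,0,0,0,0,255]]}}

```text
clock: 16.15
position: [0.5486, -0.0379, 0.192]
tcp_rot: [[0.002, 1.0, -0.002], [1.0, -0.002, 0.0], [0.0, -0.002, -1.0]]
wrist_force: [-0.4, -0.3, -3.6]
opening: 0.598
```

{"name": "move_arm", "arguments": {"rows": [[0,0,0,0,0,0,255],[0,0,0,0,0,0,255],[0,0,0,0,0,0,255]]}}

```text
clock: 16.45
position: [0.5489, -0.0356, 0.1932]
tcp_rot: [[-0.002, 1.0, -0.0], [1.0, 0.002, 0.001], [0.001, -0.0, -1.0]]
wrist_force: [-0.3, -0.1, -4.0]
opening: 0.595
```

```bash
python3 st.py
python3 - <<'E'
from h import *
o=r.get_obs(); print(o["position"],np.array(o["tcp_rot"]).round(4))
s=cams.snapshot("side"); np.savez("s7.npz",**s); w=cams.snapshot("wrist"); T=wristT(w,o)
a=s["pixels"][140:260,255:375]; a=cv2.resize(a,(400,400),interpolation=cv2.INTER_CUBIC); b=cv2.resize(w["pixels"][150:400,195:445],(400,400)); save("c7.png",np.hstack([a,b])); np.savez("w7.npz",T=T,**w)
# canister body edges in side view at the foot: intersect by depth points
P=pts(s); m=(P[...,2]>.15)&(P[...,2]<.19)&(np.abs(P[...,0]-.55)<.05)&(np.abs(P[...,1]+.04)<.08); print(m.sum(), np.percentile(P[m],[2,50,98],axis=0).round(4))
E
```

```text
16.45 along 2.5 lat -0.5 z 193.2 yaw 90.12 F along -0.10474677882717044 lat -0.28978145808287675 z -4.047285243425734 open 50.57770668442514
[ 0.548946   -0.03559086  0.19315426] [[-2.e-03  1.e+00 -4.e-04]
 [ 1.e+00  2.e-03  5.e-04]
 [ 5.e-04 -4.e-04 -1.e+00]]
187 [[ 0.5221 -0.0379  0.1504]
 [ 0.5452 -0.0166  0.1696]
 [ 0.5711 -0.0105  0.1888]]
```

View pics/c7.png

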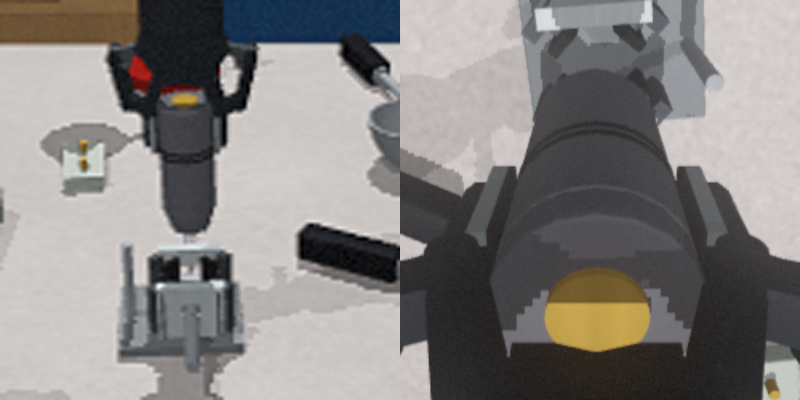

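The canister hangs upright above the bore with its arm away from the camera (-y), a quarter turn from the post. I check how it lines up with the holder within one side picture, for a relative offset.

Run:
```python
from h import *
s=dict(np.load("s7.npz")); P=pts(s)
m=(P[...,2]>.05)&(P[...,2]<.072)&(np.abs(P[...,0]-.547)<.05)&(P[...,1]>-.02)&(P[...,1]<.03); q=P[m]; top=q[q[:,2]>.064]; print("cheek",len(q),np.percentile(q,[1,50,99],axis=0).round(4),len(top),np.percentile(top,[1,50,99],axis=0).round(4))
for z in(.14,.15,.16,.17,.18):
    b=(np.abs(P[...,2]-z)<.005)&(np.abs(P[...,0]-.55)<.05)&(np.abs(P[...,1]+.04)<.08); X=P[b][:,:2]
    # circle fit r=.026
    from scipy.optimize import least_squares
    f=least_squares(lambda c:np.hypot(*(X-c).T)-.026,[.549,-.037],loss="soft_l1",f_scale=.002); print(z,len(X),f.x.round(4),X[:,0].min(),X[:,0].max())
# far post
b=(P[...,2]>.085)&(P[...,2]<.1)&(P[...,0]>.58)&(P[...,0]<.64)&(np.abs(P[...,1]+.03)<.04); print("post",b.sum(),np.median(P[b],0))
```

```text
cheek 163 [[ 0.5072 -0.0169  0.0506]
 [ 0.5449  0.0007  0.0615]
 [ 0.5868  0.0075  0.0697]] 65 [[ 5.161e-01 -1.390e-02  6.420e-02]
 [ 5.448e-01  4.000e-04  6.680e-02]
 [ 5.776e-01  8.400e-03  7.060e-02]]
0.14 43 [ 0.5474 -0.0388] 0.5221090552148437 0.5728954607568533
0.15 45 [ 0.5476 -0.0385] 0.5220572962405693 0.5723847705522742
0.16 49 [ 0.5474 -0.0386] 0.5220372336034231 0.5718792904445833
0.17 46 [ 0.5478 -0.0384] 0.5219559174823817 0.5711846886988021
0.18 48 [ 0.5476 -0.0389] 0.5239328230593931 0.5705640566409778
post 12 [ 0.61002604 -0.02960481  0.09042701]
```

{"name": "move_arm", "arguments": {"rows": [[0,0.005,0.08,0,0,0,255],[0,0,0.1,0,0,0,255],[0,0,0.06,0,0,0,255],[0,0,0.02,0,0,0,255],[0,0,0,0,0,0,255]]}}

```text
clock: 17.05
position: [0.5502, -0.0364, 0.1279]
tcp_rot: [[-0.001, 1.0, -0.001], [1.0, 0.001, 0.0], [0.0, -0.001, -1.0]]
wrist_force: [-0.2, -0.2, -3.2]
opening: 0.595
```

{"name": "move_arm", "arguments": {"rows": [[0,0,0,0,0,0,255],[0,0,0.02,0,0,0,255],[0,0,0.02,0,0,0,255],[0,0,0.02,0,0,0,255],[0,0,0,0,0,0,255]]}}

```text
clock: 17.55
position: [0.5519, -0.0365, 0.1162]
tcp_rot: [[-0.0, 1.0, 0.004], [1.0, 0.0, 0.0], [0.0, 0.004, -1.0]]
wrist_force: [-3.7, 3.4, 16.9]
opening: 0.593
```

```bash
python3 st.py
cat > can.py <<'E'
from h import *
from scipy.optimize import least_squares
s=cams.snapshot("side"); P=pts(s); np.savez("sc.npz",**s); o=r.get_obs(); tz=o["position"][2]
near=(np.abs(P[...,0]-.549)<.04)&(np.abs(P[...,1]+.038)<.06)
# top face height of the canister (yellow cap region) and body axis
im=s["pixels"].astype(int); b=(im[...,0]>im[...,2]+50)&(im[...,1]>im[...,2]+25)&near&(P[...,2]>.12); print("cap",b.sum(),np.median(P[b],0).round(4) if b.any() else "")
c=[]
for z in(tz-.01,tz,tz+.01):
    b=(np.abs(P[...,2]-z)<.005)&near; X=P[b][:,:2]
    if len(X)>8: f=least_squares(lambda c:np.hypot(*(X-c).T)-.026,[.549,-.037],loss="soft_l1",f_scale=.002); print("z%.3f"%z,len(X),f.x.round(4))
E
python3 can.py
```

```text
17.55 along 1.3 lat 2.4 z 116.2 yaw 90.02 F along 3.7285410663811507 lat -3.38574520758308 z 16.862186324701565 open 50.38874500507849
cap 25 [ 0.5506 -0.0382  0.17  ]
z0.106 43 [ 0.5508 -0.0394]
z0.116 44 [ 0.5507 -0.0393]
z0.126 59 [ 0.5512 -0.0382]
```

The foot is in the jaws, about 25 mm above the floor, with 20 N on it. I centre by the lateral force and push 6 mm further.

{"name": "move_arm", "arguments": {"rows": [[0.004,-0.006,0.01,0,0,0,255],[0,0,0.015,0,0,0,255],[0,0,0,0,0,0,255],[0,0,0,0,0,0,255]]}}

```text
clock: 18.0
position: [0.552, -0.0363, 0.1101]
tcp_rot: [[-0.0, 1.0, 0.007], [1.0, 0.0, -0.001], [-0.001, 0.007, -1.0]]
wrist_force: [-1.6, 2.1, 17.0]
opening: 0.594
```

```bash
python3 st.py; python3 can.py
```

```text
18.0 along 1.5 lat 2.5 z 110.1 yaw 90.02 F along 2.276044016572113 lat -1.4285600447988949 z 17.032680032827002 open 50.475416201711646
cap 25 [ 0.5504 -0.0387  0.1636]
z0.100 41 [ 0.5508 -0.0397]
z0.110 43 [ 0.5506 -0.0395]
z0.120 56 [ 0.5512 -0.0381]
```

{"name": "move_arm", "arguments": {"rows": [[0,0,0.006,0,0,-0.12,255],[0,0,0.006,0,0,-0.13,255],[0,0,0.006,0,0,-0.13,255],[0,0,0.006,0,0,-0.13,255]]}}

```text
clock: 18.45
position: [0.5506, -0.0363, 0.1037]
tcp_rot: [[-0.513, 0.858, 0.004], [0.858, 0.513, -0.001], [-0.003, 0.003, -1.0]]
wrist_force: [-5.2, -0.1, 16.8]
opening: 0.598
```

```bash
python3 st.py
python3 - <<'E'
from h import *
o=r.get_obs(); print(o["ft_torque"],o["wrist_force"])
E
```

```text
18.45 along 1.6 lat 1.0 z 103.7 yaw 120.86 F along 0.41739157228358986 lat -5.14881625240717 z 16.849045485636662 open 50.85181490045188
[ 0.00290194  0.93228434 -0.63803431] [-5.16539177 -0.05080121 16.84904549]
```

{"name": "move_arm", "arguments": {"rows": [[0.002,-0.003,0.008,0,0,-0.13,255],[0,0,0.008,0,0,-0.135,255],[0,0,0.008,0,0,-0.135,255],[0,0,0.008,0,0,-0.135,255]]}}

```text
clock: 18.85
position: [0.5497, -0.0367, 0.0958]
tcp_rot: [[-0.891, 0.454, 0.004], [0.454, 0.891, -0.001], [-0.004, 0.001, -1.0]]
wrist_force: [-5.0, -1.8, 18.7]
opening: 0.596
```

```bash
python3 st.py; python3 can.py
```

```text
18.85 along 1.3 lat 0.1 z 95.8 yaw 153.00 F along -1.3455570195132522 lat -5.12444435828869 z 18.742144626639366 open 50.67387408701349
cap 5 [ 0.5437 -0.0278  0.15  ]
z0.086 41 [ 0.5509 -0.0386]
z0.096 35 [ 0.5516 -0.0379]
z0.106 33 [ 0.5575 -0.0314]
```

{"name": "move_arm", "arguments": {"rows": [[-0.002,0.001,0.008,0,0,-0.132,255],[0,0,0.008,0,0,-0.132,255],[0,0,0.008,0,0,-0.132,255],[0,0,0.006,0,0,-0.131,255],[0,0,0.004,0,0,0,255]]}}

```text
clock: 19.4
position: [0.551, -0.0377, 0.0904]
tcp_rot: [[-0.997, -0.08, 0.006], [-0.08, 0.997, -0.003], [-0.005, -0.004, -1.0]]
wrist_force: [-15.7, -2.5, 57.7]
opening: 0.595
```

```bash
python3 st.py; python3 can.py
```

```text
19.4 along 0.2 lat 1.3 z 90.4 yaw -175.43 F along -1.096419910153868 lat -15.827146937082858 z 57.73002774232559 open 50.54946102449066
cap 1 [ 0.5763 -0.0267  0.121 ]
z0.080 45 [ 0.5528 -0.0376]
z0.090 30 [ 0.5526 -0.0377]
z0.100 46 [ 0.5508 -0.031 ]
```

The force jumped to 58 N at the floor height (TCP 90.4 mm), with the yaw on target, so the canister has bottomed. I relieve the force, release and rise.

{"name": "move_arm", "arguments": {"rows": [[0,0,0,0,0,0,255],[0,0,-0.006,0,0,0,255],[0,0,-0.003,0,0,0,255],[0,0,0,0,0,0,255]]}}

```text
clock: 19.85
position: [0.5507, -0.0376, 0.0906]
tcp_rot: [[-0.997, -0.078, 0.005], [-0.078, 0.997, -0.003], [-0.005, -0.004, -1.0]]
wrist_force: [-7.5, -3.9, 26.8]
opening: 0.596
```

{"name": "move_arm", "arguments": {"rows": [[0,0,0,0,0,0,150],[0,0,0,0,0,0,60],[0,0,0,0,0,0,0],[0,0,0,0,0,0,0],[0,0,0,0,0,0,0]]}}

```text
clock: 20.35
position: [0.5487, -0.0358, 0.0866]
tcp_rot: [[-0.997, -0.076, -0.0], [-0.076, 0.997, 0.0], [0.0, 0.0, -1.0]]
wrist_force: [-0.2, -0.7, 0.2]
opening: 0.999
```

{"name": "move_arm", "arguments": {"rows": [[0,0,-0.05,0,0,0,0],[0,0,-0.15,0,0,0,0],[0,0,-0.18,0,0,0,0],[0,0,-0.18,0,0,0,0],[0,0,-0.1,0,0,0,0]]}}

```text
clock: 20.85
position: [0.5502, -0.036, 0.2565]
tcp_rot: [[-0.997, -0.076, 0.005], [-0.076, 0.997, -0.001], [-0.005, -0.001, -1.0]]
wrist_force: [0.7, -0.5, 0.0]
opening: 0.995
```

{"name": "move_arm", "arguments": {"rows": [[0,0,0,0,0,0,0],[0,0,0,0,0,0,0],[0,0,0,0,0,0,0]]}}

```text
clock: 21.15
position: [0.5476, -0.0356, 0.2507]
tcp_rot: [[-0.997, -0.076, -0.002], [-0.076, 0.997, 0.001], [0.002, 0.001, -1.0]]
wrist_force: [-0.7, -0.2, 0.1]
opening: 0.997
```

```bash
python3 st.py
python3 - <<'E'
from h import *
o=r.get_obs(); w=cams.snapshot("wrist"); T=wristT(w,o); np.savez("w8.npz",T=T,**w); s=cams.snapshot("side")
a=cv2.resize(s["pixels"][150:260,255:365],(480,480),interpolation=cv2.INTER_CUBIC)
b=cv2.resize(w["pixels"],(320,200)); out=np.zeros((480,800,3),np.uint8); out[:,:480]=a; out[:200,480:]=b; save("c8.png",out)
P=pts(w,T); z=P[...,2]; near=(np.hypot(P[...,0]-.55,P[...,1]+.038)<.04)
m=near&(z>.13)&(z<.155); q=np.stack(np.where(m)[::-1],1).astype(np.float32); (u,v),_=cv2.minEnclosingCircle(q); X=P[m]; h=np.median(X[:,2])
pl=np.linalg.lstsq(np.c_[X[:,:2],np.ones(len(X))],X[:,2],rcond=None)[0]; print("top h",h,ray(w,T,u,v,h).round(4),"mean",X.mean(0).round(4),"tilt deg",np.degrees(np.hypot(*pl[:2])))
im=w["pixels"].astype(int); b=(im[...,0]>im[...,2]+45)&(im[...,1]>im[...,2]+20)&(np.hypot(P[...,0]-.55,P[...,1]+.038)>.03)&(np.hypot(P[...,0]-.55,P[...,1]+.038)<.08)&(z>.1)
X=P[b]; print("arm",b.sum(),X.mean(0).round(4)); ct=ray(w,T,u,v,h)[:2]; d=X.mean(0)[:2]-ct; print("arm dir",np.degrees(np.arctan2(d[1],d[0])),"length",np.hypot(*(X[:,:2]-ct).T).max())
E
```

```text
21.15 along 2.6 lat -1.9 z 250.7 yaw -175.65 F along -0.10911353028665821 lat -0.7245807800217583 z 0.13447138948322368 open 84.73035795774393
top h 0.1418154664369613 [ 0.5507 -0.0371  0.1418] mean [ 0.5512 -0.0371  0.1419] tilt deg 2.2564867636103343
arm 310 [ 0.6033 -0.0327  0.1191]
arm dir 4.857342107265137 length 0.06788610985984057
```

View pics/c8.png

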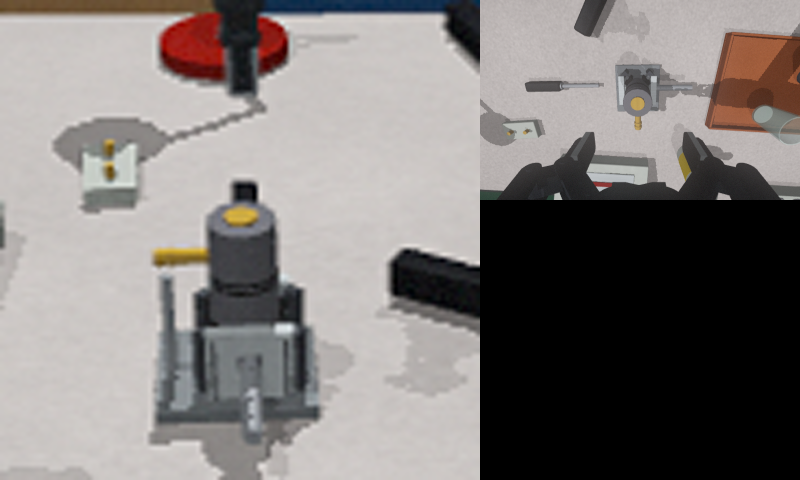

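The side view shows the canister seated with its arm (155,257) above the post (167,280). The wrist inset shows the punch lying at (565,86) and the pin out on the far side. The fitted tilt of 2.3° needs a check against the tray picture, where the canister stood upright, to see how much of it is measurement bias.

Run:
```python
from h import *
def tilt(f,c,lo,hi):
    w=dict(np.load(f)); P=pts(w,w["T"]); z=P[...,2]
    m=(np.hypot(P[...,0]-c[0],P[...,1]-c[1])<.022)&(z>lo)&(z<hi); X=P[m]
    for _ in range(4):
        A=np.c_[X[:,:2],np.ones(len(X))]; p=np.linalg.lstsq(A,X[:,2],rcond=None)[0]; e=np.abs(A@p-X[:,2]); X=X[e<2.5*e.mean()]
    print(f,len(X),np.degrees(p[:2]).round(2),"in camera/tool x:",X[:,2].mean().round(4))
tilt("w6.npz",(.5076,.249),.128,.142); tilt("w8.npz",(.5507,-.0371),.134,.15)
s=cams.snapshot("side"); P=pts(s); 
for z in(.075,.085,.095,.12,.13):
    b=(np.abs(P[...,2]-z)<.005)&(np.hypot(P[...,0]-.55,P[...,1]+.038)<.034); X=P[b]; print(z,len(X),"x mid",(X[:,0].min()+X[:,0].max())/2 if len(X) else 0,"y front",np.percentile(X[:,1],95))
```

```text
w6.npz 1771 [ 0.01 -0.7 ] in camera/tool x: 0.1362
w8.npz 1859 [ 1.08 -0.27] in camera/tool x: 0.1424
0.075 44 x mid 0.5511574314002899 y front -0.01063868063461798
0.085 38 x mid 0.5506640727447801 y front -0.010154478833629547
0.095 46 x mid 0.5523009397981649 y front -0.009898348638178012
0.12 49 x mid 0.554517885921492 y front -0.009162655094268368
0.13 43 x mid 0.5522439657584668 y front -0.011061932575657085
```

With outliers dropped, the tilt is about 1°, and the upright canister in the tray read 0.7° the same way, so it is well inside 4°. I hand in.

```bash
python3 -c "
from workcell import r,cams,order
print(order.hand_in())"
```

```text
the job is handed in; nothing more can be done
None
```

I finished the whole sequence and handed the job in at about 21 s of the 64 s allowed. No verdict comes back, so what follows rests on my own checks.

- **Pin:** I drove it with the smallest punch, the 180 mm one. The side camera showed about 74 mm of travel, and I pushed it about 1.5 mm further before withdrawing.
- **Punch:** it lies flat and released, with its tip about 98 mm from the bore.
- **Canister, going in:** I pushed it into the jaws to about 19 mm above the floor with the side arm about 95° from the post, then twisted and pressed it down. The force rose to 58 N as it bottomed.
- **Canister, final check:** its top is at 142 mm, which is what the floor height plus 130 mm gives. Its axis is about 1 to 1.5 mm from the measured bore axis. The side arm points at 4.9°, with the post at about 5°.
- **Bystanders:** the arm went nowhere near them and they looked undisturbed in the pictures, but I did not measure them again at the end.

**Readings that disagreed:**
- **Tilt:** the first fit gave 2.3°. After dropping outliers it was about 1°, and the upright canister in the tray read 0.7° by the same method, so I judged it within the 4° limit.
- **Bore axis:** the cameras and the jaws' self-centring disagreed by 1 to 2 mm, within the 5 mm allowed.
- **Push force:** the wrist read only 3 to 5 N while driving the pin, against the stated 8 N, though the picture showed the pin had moved.

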